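# Set out the charcoal deodoriser tin and lift off its outer lid

## Robot

A 6-joint arm with a two-finger parallel gripper is mounted at the origin on the work surface. World frame = base frame: x ahead of the robot, y to its left, z up, the work surface at z = 0. Lengths are in m, angles in rad, forces in N, time in s.
With the tool pointing down it reaches from about 0.325 to 0.9 m from the base axis. Payload 6.1 kg.
Tool frame: the origin (TCP) lies midway between the tips of the shut fingers; the grasp point (between the pads) lies 19 mm behind it; z points along the fingers, y is the line along which they close (so a half turn about z gives the same grasp; the last joint's range is limited). The gripper opens to 87 mm and grips with 3 to 60 N. Pads are 19 mm wide; open, the fingers measure 117 mm over their backs; the gripper's body (75 mm by 190 mm) begins 51 mm behind the grasp point.
Start: joints at [-1.403, 0.22, 1.526, -0, 1.395, -0.126], TCP at [0.181, -0.598, 0.223] pointing down, gripper open.
Joint ranges: [-2.98, 2.98], [-0.91, 2.08], [0.09, 2.57], [-1.24, 4.39], [0.2, 2.65], [-2.68, 2.68]. Speed limits (rad/s): [2.57, 2.57, 3.01, 3.14, 3.14, 3.14].

## Interface

Orientations are given as a unit quaternion [x, y, z, w].
In Python, from cell import ctrl, eyes, spotter gives the robot as it stands.
- The arm moves only by the shell command python3 -m jog 'ROWS'. ROWS is JSON, a list of rows, each an object with "gripper": the opening, from -1 (shut) to 1 (fully open); "dp": the shift along the tool's x, y, z in m, a list of three; "turn": the turn about the tool's z in rad. In form: [{"gripper": gripper, "dp": [tx, ty, tz], "turn": turn}, ...]. A call has 1 to 12 rows; each row shifts and turns the commanded pose from where the row before left it, along the tool's axes as they then stand; what a row does not reach is not made up. A row lasts 1/8 s, in which the tool goes at most 62.5 mm and 10.7 degrees, less where a joint would pass 70% of its speed; a pose out of reach is approached as far as the arm can. A call is refused whole if a number of a shift passes 0.0625 or a number of a turn 0.188, either way. A call with a gripper value outside its range is refused whole. The fingers move at their own pace and stop on an object; the grip force is fixed at half the most. Time passes only in rows, so rows that do not move let the fingers close. It gives the time, the measured TCP pose, the force, the opening and the grip force at its end, in the units of the state.
- ctrl.sense(): the state, without advancing time (a new reading comes with each control period).
- eyes.grab_frame(name): name is "scene" or "top" or "wrist"; returns a dict with "color" (420x560x3 uint8, red, green, blue), "fovy" (degrees; the focal length in pixels is half the picture's height over the tangent of half this angle, whatever the lens; pixels are square), "cx", "cy" (the principal point, pixels), "eye" and "orientation" of the camera in the world. Camera axes: x right, y down, z forward; pixel columns grow to the right and rows downward; lengths in m; the calibration is good to about 2 mm. The wrist camera is an equidistant fisheye: a pixel r from the principal point sees the ray r / f radians off the axis. A picture is of the moment at which its call begins. There is no depth.
- ctrl.sign_off(): hands the job in; it is judged then, once.
Trained networks look in the newest picture that a camera, given by its name, has taken for a name from the list of things; names that differ only in an ending like _2 or _b are one class to them, and where a whole thing is asked for, a point or a joint stands for the part that bears it (a point fixed in the world has none). Each returns a list of dicts, best first, with "p" (0 to 1); they miss things now and then, are a little off and sometimes report something else, mostly with a low value. They report only what shows in the picture. A call takes as long as a camera call. They do not tell look-alikes from the thing itself.
- spotter.recognise(camera, label): "point" ([x, y, z] in m, in the coordinates of the camera as it stood for that picture, good to about 4 mm: the middle of the surface that is visible of it).
- spotter.outline_of(camera, label): "pixels" (420x560 bool, what is visible of it).
The state is a dict: "time": time; "joint_pos": joint angles; "joint_velocities": joint speeds; "joint_efforts": joint torques, N m; "position": TCP position; "tool_rot": TCP orientation; "contact_force": force on the tool from outside, world axes, zero at the start; "wrist_torque": the same for the moment, N m; "grip_width": opening from 0.0 (shut) to 1.0 (fully open); "grip_force": force on a finger pad.
Only numpy, scipy, OpenCV 4.12 (cv2) and the standard library are available. Lean on these libraries where they do the work, as an engineer would, in place of code of your own. Each camera call takes 0.05 s, during which the arm holds its last target. There are 200 camera calls.

## Task

Stand the open blue deodoriser tin on the black tray, midway between the white key dish and the glass vase; then put its two nested lids on it together, lowering the pair by the brass rim of the inner lid until the inner lid is fully home in the tin's mouth. Then lift the wooden outer lid alone straight up by its red knob, leaving the perforated inner lid seated and undisturbed, and finish while still holding the outer lid level in the gripper, at least 10 cm directly above the inner lid. Set the tin and the lids down rather than dropping them, and leave the dish, vase, shoehorn and flashlight where they are.

Things in the scene. Friction and masses are not known exactly. Their poses are not given: they have to be found in the camera images.
- tray: fixed flat black tray 130 (its x) x 400 (its y) x 10 mm high; origin: centre of its underside. The dish and the vase stand on it 140 mm either side of its centre along its y axis (within 5 mm; which is on which side varies), so its centre is the midway spot for the tin
- tin: loose blue open tin with a brass band at its foot, round, 60 mm across, 70 mm high, mouth 55 mm across, 0.2 kg; holds a fixed black charcoal block whose top is 43 mm above the foot; origin at the centre of its underside, z up. Starts upright on the table
- inner_lid: loose round brass lid, perforated floor, 0.12 kg; origin: centre of underside, z up. Tapered plug 0 to 16 mm up (42 mm across at foot, 50 mm from 6 mm up), then grip rim 62 mm across, 16 to 28 mm up, round a recess 56 mm across, floor 18 mm up. Starts on the table, plug down, outer lid nested in it. Home: rim rests on the tin, origin 54 mm above the tin's; sits by weight, no latch
- outer_lid: loose dark wooden outer lid, 0.07 kg: disc 52 mm across, 12 mm thick, with a red cylindrical knob 18 mm across on its centre, from 12 to 38 mm above the origin; origin at the centre of its underside, z up. Nested, it lies loose in the inner lid's recess (about 2 mm clearance all round), its origin 18 mm above the inner lid's origin; the outer lid is free to lift out
- dish: white ceramic key dish, round, 100 mm across, 28 mm high, loose on the tray; origin at the centre of its underside; leave alone
- vase: empty green glass bud vase, at most 54 mm across, 125 mm high, loose on the tray; origin at the centre of its underside; leave alone
- shoehorn: red plastic shoehorn lying to the left, about 185 x 40 x 8 mm, long along its x; origin on its underside near its middle; leave alone
- flashlight: small aluminium flashlight standing on its head to the right, 32 mm across, 98 mm high; origin at the centre of its underside; leave alone
Mind the look-alikes: they are no part of the job. What is shaped like the outer_lid but green or orange is not meant.

How it is judged:
By the outcome, as a careful person would: the job done as asked, in the order asked, and still so for the second after the job is handed in, while the arm keeps its last pose, push and grip.
It also fails if it takes over 72 s, if anything falls off the work surface, if the arm or the gripper's body presses on something with over 40 N, if the wrist force passes 120 N, or if a joint passes its speed limit or range.

## Working session

There is one attempt and no reset: what is moved stays moved. The work goes in short steps, Python scripts to look and compute and a shell command to move; the robot and the scene stay as the last step left them, time stands still between calls to the robot, and variables do not carry over. Pictures are saved under pics/ and viewed, at most 10 in all, crops included, and the job is handed in when it is done.

```bash
mkdir -p pics; ls
cat > h.py <<'E'
import numpy as np, cv2
from scipy.spatial.transform import Rotation as R
from cell import ctrl, eyes, spotter
def world(f,p): return R.from_quat(f["orientation"]).apply(p)+np.array(f["eye"])
def ray(f,u,v,fish=False):
    F=210/np.tan(np.radians(f["fovy"])/2); x,y=(u-f["cx"])/F,(v-f["cy"])/F
    if fish:
        r=np.hypot(x,y); d=np.array([x/r*np.sin(r),y/r*np.sin(r),np.cos(r)]) if r>0 else np.array([0,0,1.])
    else: d=np.array([x,y,1.])
    return R.from_quat(f["orientation"]).apply(d)
def at_z(f,u,v,z,fish=False):
    d=ray(f,u,v,fish); e=np.array(f["eye"]); return e+d*(z-e[2])/d[2]
def proj(f,P):
    F=210/np.tan(np.radians(f["fovy"])/2); c=R.from_quat(f["orientation"]).inv().apply(np.array(P)-f["eye"])
    return f["cx"]+F*c[0]/c[2], f["cy"]+F*c[1]/c[2]
def save(f,n): cv2.imwrite("pics/"+n,f["color"][:,:,::-1])
E
python3 - <<'E'
from h import *
for c in("scene","top"):
    f=eyes.grab_frame(c); save(f,c+"0.png"); print(c,f["fovy"],np.round(f["eye"],3))
    for n in "tray tin inner_lid outer_lid dish vase shoehorn flashlight".split():
        for d in spotter.recognise(c,n)[:4]:
            w=world(f,d["point"]); print(n,round(d["p"],2),w.round(3),np.round(proj(f,w)))
print(ctrl.sense())
E
```

```text
pics
scene 42.411321140722244 [1.442 0.248 0.654]
tray 0.98 [0.601 0.03  0.014] [281. 261.]
tin 0.71 [ 0.422 -0.276  0.049] [172. 188.]
tin 0.65 [ 0.577 -0.102  0.068] [220. 224.]
inner_lid 0.69 [0.408 0.285 0.024] [416. 221.]
inner_lid 0.47 [ 0.651 -0.334  0.051] [100. 237.]
outer_lid 0.86 [0.358 0.186 0.015] [372. 208.]
outer_lid 0.6 [0.393 0.287 0.034] [418. 213.]
outer_lid 0.6 [0.289 0.33  0.011] [437. 201.]
dish 0.56 [0.589 0.166 0.032] [351. 259.]
vase 0.72 [ 0.579 -0.1    0.067] [221. 225.]
shoehorn 0.72 [0.651 0.331 0.005] [437. 303.]
flashlight 0.62 [ 0.65  -0.333  0.051] [100. 237.]
flashlight 0.38 [0.602 0.03  0.011] [281. 262.]
top 44.75049061355025 [0.398 0.019 1.366]
tray 0.64 [0.569 0.011 0.007] [281. 182.]
tin 0.83 [ 0.402 -0.28   0.046] [395. 244.]
inner_lid 0.56 [0.392 0.285 0.029] [177. 249.]
outer_lid 0.81 [0.386 0.285 0.028] [177. 251.]
outer_lid 0.79 [0.354 0.181 0.009] [217. 263.]
outer_lid 0.58 [0.286 0.327 0.004] [163. 289.]
dish 0.91 [0.606 0.171 0.024] [221. 168.]
vase 0.8 [ 0.559 -0.101  0.069] [325. 183.]
vase 0.23 [ 0.403 -0.28   0.045] [394. 244.]
shoehorn 0.63 [0.644 0.331 0.008] [162. 155.]
flashlight 0.77 [ 0.643 -0.337  0.073] [417. 149.]
{'time': 0.9, 'joint_pos': array([-1.40311479e+00,  2.20356326e-01,  1.52647895e+00,  2.29294327e-05,
        1.39471946e+00, -1.26113595e-01]), 'joint_velocities': array([ 0.00056436,  0.00075033, -0.00131866, -0.00053589,  0.00068406,
        0.00034143]), 'joint_efforts': array([ 6.75428601e-04, -4.94545484e+01, -3.87714529e+01,  7.00024981e-02,
        4.65640984e-02,  1.20068589e-05]), 'position': array([ 0.18098759, -0.59822211,  0.22257588]), 'tool_rot': array([9.89230234e-01, 1.46367834e-01, 1.16791400e-05, 1.87237147e-05]), 'contact_force': array([ 0.74545292,  0.37864987, -0.51712933]), 'wrist_torque': array([-0.00335953, -0.02832077,  0.0443755 ]), 'grip_force': 0.0, 'grip_width': 1.0022479255955359}
```

View images.

View pics/scene0.png

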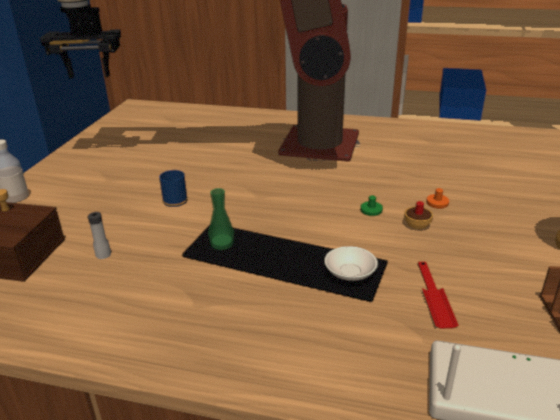

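View pics/top0.png

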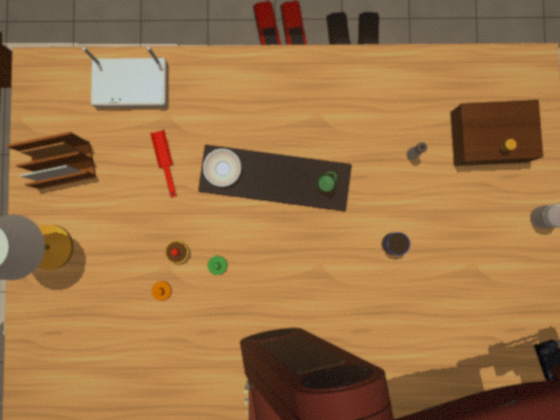

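```bash
cat >> h.py <<'E'
from scipy.optimize import least_squares
def circ(r,z,n=60):
    t=np.linspace(0,2*np.pi,n); return np.c_[r*np.cos(t),r*np.sin(t),0*t+z]
SH={"tin":[(.03,0),(.03,.07)],"inner_lid":[(.021,0),(.025,.006),(.025,.016),(.031,.016),(.031,.028)],"outer_lid":[(.026,0),(.026,.012)],
 "dish":[(.05,.028),(.03,0)],"flashlight":[(.016,0),(.016,.098)]}
def sil(f,pts):
    uv=np.array([proj(f,p) for p in pts],np.float32); return cv2.convexHull(uv)
def stats(c):
    m=cv2.moments(c); return np.array([m["m10"]/m["m00"],m["m01"]/m["m00"]])
def maskhull(m):
    cs,_=cv2.findContours(m.astype(np.uint8),cv2.RETR_EXTERNAL,cv2.CHAIN_APPROX_NONE)
    return cv2.convexHull(max(cs,key=cv2.contourArea)).astype(np.float32)
def fit(views,name,x0,z0=0.):
    pts=np.vstack([circ(r,z+z0) for r,z in SH[name]])
    def res(q): return np.concatenate([stats(sil(f,pts+[q[0],q[1],0]))-stats(c) for f,c in views])
    s=least_squares(res,x0,diff_step=1e-3); return s.x,s.fun
def best(cam,name,f,near):
    b=[d["pixels"] for d in spotter.outline_of(cam,name)]
    u=np.array(near); return min(b,key=lambda m:np.linalg.norm(stats(maskhull(m))-u))
E
python3 - <<'E'
from h import *
fs={c:eyes.grab_frame(c) for c in("top","scene")}
near={"tin":[.405,-.28],"inner_lid":[.392,.285],"dish":[.6,.17],"flashlight":[.645,-.335]}
for n,p in near.items():
    V=[]
    for c,f in fs.items():
        try:
            m=best(c,n,f,proj(f,[*p,.03+.01*(n=="dish")])); h=maskhull(m); V.append((f,h)); print(n,c,stats(h).round(1),cv2.contourArea(h), fit([(f,h)],n,p,.01*(n=="dish"))[0].round(4))
        except Exception as e: print(n,c,e)
    x,r=fit(V,n,p,.01*(n=="dish")); print(n,x.round(4),r.round(2))
f=fs["top"]; m=spotter.outline_of("top","tray")[0]["pixels"]
for c,f in fs.items():
    m=spotter.outline_of(c,"tray")[0]["pixels"]; h=maskhull(m)
    W=np.array([at_z(f,*p[0],.01)[:2] for p in h],np.float32)
    print(c,"tray",cv2.minAreaRect(W))
cr=cv2.resize(fs["scene"]["color"][170:260,340:460],None,fx=5,fy=5,interpolation=3); cv2.imwrite("pics/crop0.png",cr[:,:,::-1])
E
```

```text
tin top [395.2 242.6] 468.0 [ 0.4054 -0.2834]
tin scene [173.1 187.8] 854.0 [ 0.3986 -0.2857]
tin [ 0.4038 -0.2836] [ 0.06  0.59 -0.06  1.11]
inner_lid top [184.  251.7] 100.0 [0.3849 0.2676]
inner_lid scene min() iterable argument is empty
inner_lid [0.3849 0.2676] [ 0. -0.]
dish top [221.4 167.1] 1131.5 [0.6061 0.1679]
dish scene [350.3 262.2] 1244.0 [0.6007 0.167 ]
dish [0.6039 0.1674] [ 0.17  0.82 -0.01  1.01]
flashlight top [416.1 150.1] 244.5 [ 0.6446 -0.3395]
flashlight scene [ 98.3 235.2] 637.5 [ 0.6442 -0.3413]
flashlight [ 0.6447 -0.3404] [ 0.33 -0.04  0.26  0.21]
top tray ((0.5827760696411133, 0.02854675054550171), (0.39717236161231995, 0.13306540250778198), 82.49038696289062)Traceback (most recent call last):
  File "<stdin>", line 13, in <module>
IndexError: list index out of range
```

```bash
python3 -m jog '[{"gripper":1,"dp":[0.0435,-0.0338,0],"turn":0},{"gripper":1,"dp":[0.0435,-0.0338,0],"turn":0},{"gripper":1,"dp":[0.0435,-0.0338,0],"turn":0},{"gripper":1,"dp":[0.0435,-0.0338,0],"turn":0},{"gripper":1,"dp":[0.0435,-0.0338,0],"turn":0},{"gripper":1,"dp":[0.0435,-0.0338,0],"turn":0},{"gripper":1,"dp":[0.0435,-0.0338,0],"turn":0}]'
python3 -m jog '[{"gripper":1,"dp":[0,0,0],"turn":-0.164},{"gripper":1,"dp":[0,0,0],"turn":-0.164},{"gripper":1,"dp":[0,0,0],"turn":-0.164},{"gripper":1,"dp":[0,0,0],"turn":-0.164},{"gripper":1,"dp":[0,0,0],"turn":-0.164},{"gripper":1,"dp":[0,0,0],"turn":-0.164},{"gripper":1,"dp":[0,0,0],"turn":-0.164}]'
cat >> h.py <<'E'
def pose():
    s=ctrl.sense(); r=R.from_quat(s["tool_rot"]).as_matrix(); th=np.arctan2(r[1,0],r[0,0])
    print("t",round(s["time"],2),"tcp",s["position"].round(4),"yaw",round(np.degrees(th),2),"zdn",r[:,2].round(3),"F",np.round(s["contact_force"],1),"grip",round(s["grip_width"],3),round(s["grip_force"],1)); return s["position"],th
def rel(x,y,z=None):
    p,th=pose(); d=np.array([x,y])-p[:2]; c,s=np.cos(th),np.sin(th)
    print("dp tool",np.round([c*d[0]+s*d[1],s*d[0]-c*d[1],0 if z is None else p[2]-z],4))
E
python3 - <<'E'
from h import *
rel(.404,-.2836)
f=eyes.grab_frame("wrist"); save(f,"w1.png"); print(f["fovy"],f["eye"],f["cx"],f["cy"])
for d in spotter.recognise("wrist","tin")[:2]: print(d["p"],world(f,d["point"]))
g=eyes.grab_frame("scene")["color"][170:260,340:460]
cv2.imwrite("pics/crop0.png",cv2.resize(g,None,fx=5,fy=5,interpolation=3)[:,:,::-1])
E
```

```text
time: 2.42
position: [0.4048, -0.2821, 0.2229]
tool_rot: [0.989, 0.146, 0.0, 0.0]
contact_force: [1.0, -0.4, 0.7]
grip_width: 1.0
grip_force: 0.0
time: 3.3
position: [0.4039, -0.2836, 0.2227]
tool_rot: [0.749, 0.662, 0.0, 0.0]
contact_force: [-1.0, 0.6, -0.2]
grip_width: 1.002
grip_force: 0.0
t 3.3 tcp [ 0.4039 -0.2836  0.2227] yaw 82.92 zdn [ 0. -0. -1.] F [-1.   0.6 -0.2] grip 1.002 0.0
dp tool [-0.      0.0001  0.    ]
65.70646984690485 [ 0.4116429  -0.22017342  0.38523889] 276.65821789882335 212.02707579690085
0.8 [ 0.40000537 -0.28556562  0.04679353]
```

View pics/w1.png

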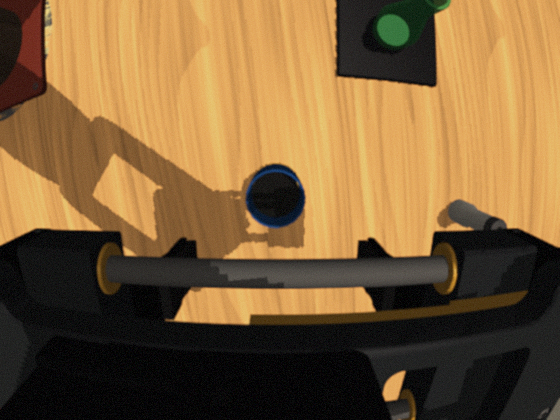

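View pics/crop0.png

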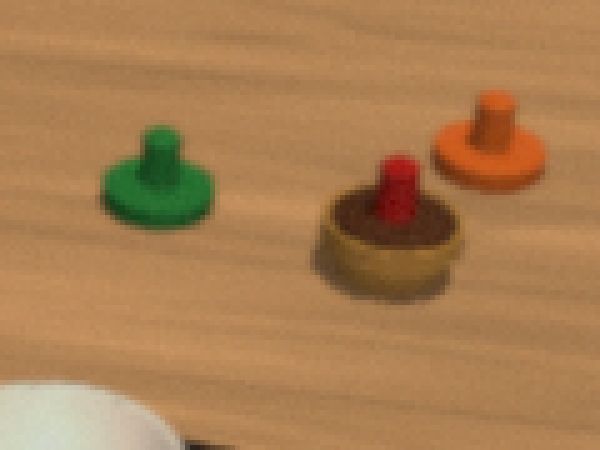

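Crop: red knob in dark disc inside brass lid at scene (418,215) is the wanted one; green (372,207) and orange (438,200) are decoys. Wrist: tin mouth centred about (276,197), between the fingers.

Run:
```python
from h import *
f=eyes.grab_frame("wrist")
m=spotter.outline_of("wrist","tin")[0]["pixels"]; h=maskhull(m); print(stats(h),cv2.boundingRect(h))
for u,v in((276,197),tuple(stats(h))): print(at_z(f,u,v,.07,True))
```

```text
[274.94796531 195.93567934] (245, 163, 60, 66)
[ 0.40318262 -0.28171452  0.07      ]
[ 0.40229346 -0.28051721  0.07      ]
```

```bash
python3 -m jog '[{"gripper":1,"dp":[0,0,0.0197],"turn":0.157},{"gripper":1,"dp":[0,0,0.0197],"turn":0.157},{"gripper":1,"dp":[0,0,0.0197],"turn":0.157},{"gripper":1,"dp":[0,0,0.0197],"turn":0.157},{"gripper":1,"dp":[0,0,0.0197],"turn":0.157},{"gripper":1,"dp":[0,0,0.0197],"turn":0.157},{"gripper":1,"dp":[0,0,0.0197],"turn":0.157},{"gripper":1,"dp":[0,0,0.0197],"turn":0.157},{"gripper":1,"dp":[0,0,0.0197],"turn":0.157},{"gripper":1,"dp":[0,0,0.0197],"turn":0.157}]'
python3 -m jog '[{"gripper":0.5,"dp":[0,0,0],"turn":0},{"gripper":0.4,"dp":[0,0,0],"turn":0},{"gripper":0.36,"dp":[0,0,0],"turn":0},{"gripper":0.3,"dp":[0,0,0],"turn":0},{"gripper":0.3,"dp":[0,0,0],"turn":0}]'
```

```text
time: 4.8
position: [0.404, -0.2837, 0.025]
tool_rot: [0.998, -0.068, 0.0, 0.0]
contact_force: [-0.2, 0.4, 0.3]
grip_width: 1.005
grip_force: 0.0
time: 5.42
position: [0.4045, -0.2837, 0.0264]
tool_rot: [0.998, -0.064, 0.001, 0.0]
contact_force: [0.5, 2.7, 5.9]
grip_width: 0.678
grip_force: 29.8
```

```bash
python3 -m jog '[{"gripper":1,"dp":[0,0,0],"turn":0},{"gripper":1,"dp":[0,0,0],"turn":0},{"gripper":1,"dp":[0,0,0],"turn":-0.157},{"gripper":1,"dp":[0,0,0],"turn":-0.157},{"gripper":1,"dp":[0,0,0],"turn":-0.157},{"gripper":1,"dp":[0,0,0],"turn":-0.157},{"gripper":1,"dp":[0,0,0],"turn":-0.157},{"gripper":1,"dp":[0,0,0],"turn":-0.157},{"gripper":1,"dp":[0,0,0],"turn":-0.157},{"gripper":1,"dp":[0,0,0],"turn":-0.157},{"gripper":1,"dp":[0,0,0],"turn":-0.157},{"gripper":1,"dp":[0,0,0],"turn":-0.157}]'
python3 -m jog '[{"gripper":0.4,"dp":[0,0,0],"turn":0},{"gripper":0.3,"dp":[0,0,0],"turn":0},{"gripper":0.2,"dp":[0,0,0],"turn":0},{"gripper":0.2,"dp":[0,0,0],"turn":0},{"gripper":0.2,"dp":[0,0,0],"turn":0},{"gripper":0.2,"dp":[0,0,-0.03],"turn":0},{"gripper":0.2,"dp":[0,0,-0.05],"turn":0},{"gripper":0.2,"dp":[0,0,-0.05],"turn":0},{"gripper":0.2,"dp":[0,0,-0.03],"turn":0},{"gripper":0.2,"dp":[0,0,0],"turn":0}]'
python3 - <<'E'
from h import *
rel(.5828,.029)
f=eyes.grab_frame("top")
m=spotter.outline_of("top","tray")
for d in m[:2]:
    W=np.array([at_z(f,*p[0],.01)[:2] for p in maskhull(d["pixels"])],np.float32); print(cv2.minAreaRect(W))
v=spotter.recognise("top","vase")[0]; print(world(f,v["point"]))
vm=best("top","vase",f,proj(f,[.56,-.108,.06])); print(stats(maskhull(vm)), proj(f,[.562,-.108,.0725]))
# dark-pixel tray edges
g=f["color"].astype(int).sum(2)<170; g[:130]=0; g[225:]=0; g[:,:190]=0; g[:,365:]=0
W=np.array([at_z(f,*p[0],.01)[:2] for p in maskhull(g)],np.float32); print("dark",cv2.minAreaRect(W))
E
```

```text
time: 6.92
position: [0.4036, -0.2836, 0.0253]
tool_rot: [0.749, 0.662, -0.0, -0.0]
contact_force: [-0.3, 0.6, 0.2]
grip_width: 0.998
grip_force: 0.0
time: 8.18
position: [0.4053, -0.2848, 0.1879]
tool_rot: [0.751, 0.66, 0.0, 0.003]
contact_force: [0.1, -0.5, -3.8]
grip_width: 0.693
grip_force: 30.0
t 8.18 tcp [ 0.4053 -0.2848  0.1879] yaw 82.6 zdn [ 0.004 -0.004 -1.   ] F [ 0.1 -0.5 -3.8] grip 0.693 30.0
dp tool [0.334  0.1356 0.    ]
((0.5817997455596924, 0.028923839330673218), (0.4023612439632416, 0.13183894753456116), 82.32611083984375)
[ 0.56000488 -0.10423061  0.06849432]
[326.94642857 181.63203463] (np.float64(327.97996652585), np.float64(181.4072244251393))
dark ((0.5692445039749146, -0.05427335202693939), (0.22159190475940704, 0.12064410001039505), 81.4797592163086)
```

```bash
python3 -m jog '[{"gripper":0.2,"dp":[0.02,0.008,0],"turn":0},{"gripper":0.2,"dp":[0.0334,0.0135,0],"turn":0},{"gripper":0.2,"dp":[0.0334,0.0135,0],"turn":0},{"gripper":0.2,"dp":[0.0334,0.0135,0],"turn":0},{"gripper":0.2,"dp":[0.0334,0.0135,0],"turn":0},{"gripper":0.2,"dp":[0.0334,0.0135,0],"turn":0},{"gripper":0.2,"dp":[0.0334,0.0135,0],"turn":0},{"gripper":0.2,"dp":[0.0334,0.0135,0],"turn":0},{"gripper":0.2,"dp":[0.0334,0.0135,0],"turn":0},{"gripper":0.2,"dp":[0.0334,0.0135,0],"turn":0},{"gripper":0.2,"dp":[0.014,0.0055,0],"turn":0},{"gripper":0.2,"dp":[0,0,0],"turn":0}]'
python3 - <<'E'
from h import *
rel(.5823,.0295,.0365)
E
```

```text
time: 9.88
position: [0.5801, 0.0313, 0.1839]
tool_rot: [0.751, 0.661, -0.001, -0.001]
contact_force: [-0.2, 0.0, -3.4]
grip_width: 0.692
grip_force: 30.0
t 9.88 tcp [0.5801 0.0313 0.1839] yaw 82.69 zdn [-0.003 -0.    -1.   ] F [-0.2  0.  -3.4] grip 0.692 30.0
dp tool [-0.0016  0.0024  0.1474]
```

```bash
python3 -m jog '[{"gripper":0.2,"dp":[-0.0016,0.0024,0.02],"turn":0},{"gripper":0.2,"dp":[0,0,0.03],"turn":0},{"gripper":0.2,"dp":[0,0,0.03],"turn":0},{"gripper":0.2,"dp":[0,0,0.03],"turn":0},{"gripper":0.2,"dp":[0,0,0.02],"turn":0},{"gripper":0.2,"dp":[0,0,0.01],"turn":0},{"gripper":0.2,"dp":[0,0,0],"turn":0}]'
python3 -m jog '[{"gripper":0.2,"dp":[0,0,0.003],"turn":0},{"gripper":0.2,"dp":[0,0,0.002],"turn":0},{"gripper":0.2,"dp":[0,0,0],"turn":0}]'
```

```text
time: 10.75
position: [0.5827, 0.0287, 0.045]
tool_rot: [0.751, 0.66, -0.0, -0.0]
contact_force: [0.0, -0.6, -2.5]
grip_width: 0.689
grip_force: 30.0
time: 11.12
position: [0.5833, 0.0291, 0.041]
tool_rot: [0.751, 0.66, 0.0, 0.0]
contact_force: [0.1, 0.5, -2.4]
grip_width: 0.692
grip_force: 30.0
```

```bash
python3 -m jog '[{"gripper":0.2,"dp":[0,0,0.002],"turn":0},{"gripper":0.2,"dp":[0,0,0.002],"turn":0},{"gripper":0.2,"dp":[0,0,0],"turn":0}]'
python3 -m jog '[{"gripper":0.2,"dp":[0,0,0.001],"turn":0},{"gripper":0.2,"dp":[0,0,0.001],"turn":0},{"gripper":0.2,"dp":[0,0,0],"turn":0}]'
```

```text
time: 11.5
position: [0.5828, 0.029, 0.0363]
tool_rot: [0.751, 0.66, -0.0, -0.0]
contact_force: [0.4, -0.2, -2.6]
grip_width: 0.693
grip_force: 30.0
time: 11.88
position: [0.5832, 0.029, 0.0355]
tool_rot: [0.751, 0.66, -0.0, 0.0]
contact_force: [-3.5, 0.9, 4.7]
grip_width: 0.695
grip_force: 30.0
```

```bash
python3 -m jog '[{"gripper":0.5,"dp":[0,0,0],"turn":0},{"gripper":0.8,"dp":[0,0,0],"turn":0},{"gripper":1,"dp":[0,0,0],"turn":0},{"gripper":1,"dp":[0,0,0],"turn":0},{"gripper":1,"dp":[0,0,-0.03],"turn":0},{"gripper":1,"dp":[0,0,-0.04],"turn":0},{"gripper":1,"dp":[0,0,-0.05],"turn":0},{"gripper":1,"dp":[0,0,-0.05],"turn":0},{"gripper":1,"dp":[0,0,0],"turn":0}]'
python3 - <<'E'
from h import *
rel(.39,.285)
f=eyes.grab_frame("wrist"); save(f,"w2.png")
m=best("wrist","tin",f,[276,197]); h=maskhull(m); print(stats(h),at_z(f,*stats(h),.08,True))
f=eyes.grab_frame("top")
for n in ["inner_lid","outer_lid"]:
    for d in spotter.outline_of("top",n):
        h=maskhull(d["pixels"]); print(n,d["p"],stats(h),cv2.boundingRect(h),at_z(f,*stats(h),.025))
c=f["color"].astype(int); r=(c[...,0]>110)&(c[...,1]<60)&(c[...,2]<70); r[:235]=0;r[270:]=0;r[:,:160]=0;r[:,200:]=0
ys,xs=np.nonzero(r); print("red",len(xs),xs.mean(),ys.mean(),at_z(f,xs.mean(),ys.mean(),.05))
E
```

```text
time: 13.0
position: [0.5864, 0.0288, 0.2104]
tool_rot: [0.751, 0.66, 0.004, 0.004]
contact_force: [0.5, 0.6, -0.6]
grip_width: 1.003
grip_force: 0.0
t 13.0 tcp [0.5864 0.0288 0.2104] yaw 82.61 zdn [ 0.01  -0.001 -1.   ] F [ 0.5  0.6 -0.6] grip 1.003 0.0
dp tool [ 0.2289 -0.2277  0.    ]
[271.60465459 200.63730545] [0.58304758 0.03202843 0.08      ]
inner_lid 0.64 [416.84223301 149.94579288] (407, 142, 21, 17) [ 0.6505136  -0.34944035  0.025     ]
inner_lid 0.57 [185.  245.5] (184, 244, 3, 4) [0.4011925  0.26461248 0.025     ]
outer_lid 0.88 [160.94242948 290.00518135] (151, 281, 21, 19) [0.28562396 0.32679841 0.025     ]
outer_lid 0.76 [176.30393886 251.00117578] (167, 242, 20, 19) [0.38693034 0.28735076 0.025     ]
outer_lid 0.72 [215.73049645 264.72458629] (207, 255, 18, 21) [0.35046884 0.18385596 0.025     ]
red 51 174.58823529411765 251.54901960784315 [0.3857538  0.28675171 0.05      ]
```

View pics/w2.png

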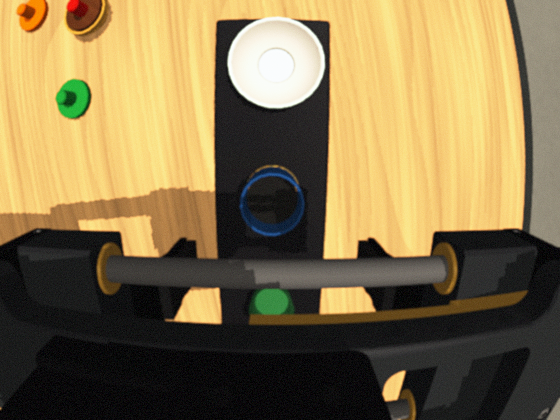

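```bash
python3 -m jog '[{"gripper":1,"dp":[0.02,-0.02,0],"turn":0},{"gripper":1,"dp":[0.035,-0.035,0],"turn":0},{"gripper":1,"dp":[0.04,-0.04,0],"turn":0},{"gripper":1,"dp":[0.04,-0.04,0],"turn":0},{"gripper":1,"dp":[0.04,-0.04,0],"turn":0},{"gripper":1,"dp":[0.035,-0.035,0],"turn":0},{"gripper":1,"dp":[0.0194,-0.0195,0],"turn":0},{"gripper":1,"dp":[0,0,0.04],"turn":0},{"gripper":1,"dp":[0,0,0.02],"turn":0},{"gripper":1,"dp":[0,0,0],"turn":0}]'
python3 - <<'E'
from h import *
pose()
f=eyes.grab_frame("wrist"); save(f,"w3.png")
c=f["color"].astype(int); r=(c[...,0]>100)&(c[...,1]<55)&(c[...,2]<70)
n,l,st,ce=cv2.connectedComponentsWithStats(r.astype(np.uint8))
for i in range(1,n):
    if st[i,4]>40: print(st[i],ce[i],at_z(f,*ce[i],.045,True))
for d in spotter.outline_of("wrist","inner_lid")+spotter.outline_of("wrist","outer_lid"):
    h=maskhull(d["pixels"]); print(d["p"],stats(h),cv2.boundingRect(h),at_z(f,*stats(h),.028,True))
E
```

```text
time: 14.5
position: [0.3826, 0.285, 0.1415]
tool_rot: [0.751, 0.66, -0.003, -0.001]
contact_force: [0.9, 0.4, 0.3]
grip_width: 0.997
grip_force: 0.0
t 14.5 tcp [0.3826 0.285  0.1415] yaw 82.63 zdn [-0.006 -0.003 -1.   ] F [0.9 0.4 0.3] grip 0.997 0.0
[ 424  104  127   71 3098] [496.71885087 138.86733376] [0.59299384 0.3286075  0.045     ]
[161 161  13  20 106] [167.9245283  167.69811321] [0.29705186 0.33395727 0.045     ]
[280 176  24  16  99] [292.         182.96969697] [0.39708595 0.30732409 0.045     ]
[269 198  22  23 369] [279.4200542  209.35772358] [0.38429594 0.28692475 0.045     ]
0.87 [278.9096125  201.71898951] (243, 167, 72, 70) [0.38423077 0.28967929 0.028     ]
0.89 [256.71640212 302.80939153] (233, 289, 50, 32) [0.35041255 0.1933538  0.028     ]
0.88 [279.28046231 202.69531538] (250, 173, 60, 61) [0.38444091 0.28877852 0.028     ]
0.63 [167.81163997 167.95849312] (142, 142, 53, 54) [0.29069062 0.33277187 0.028     ]
0.55 [477.  228.5] (476, 228, 3, 2) [0.58075799 0.23807099 0.028     ]
```

View pics/w3.png

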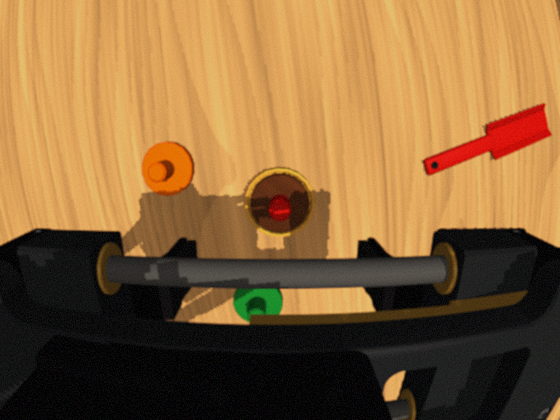

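Brass lid with red knob at (279,202), orange (168,168), green (257,303): target is under the gripper.

```bash
python3 -m jog '[{"gripper":1,"dp":[0.0013,0.0023,0],"turn":0},{"gripper":1,"dp":[0,0,0.012],"turn":-0.157},{"gripper":1,"dp":[0,0,0.012],"turn":-0.157},{"gripper":1,"dp":[0,0,0.012],"turn":-0.157},{"gripper":1,"dp":[0,0,0.012],"turn":-0.157},{"gripper":1,"dp":[0,0,0.012],"turn":-0.157},{"gripper":1,"dp":[0,0,0.012],"turn":-0.157},{"gripper":1,"dp":[0,0,0.012],"turn":-0.157},{"gripper":1,"dp":[0,0,0.012],"turn":-0.157},{"gripper":1,"dp":[0,0,0.012],"turn":-0.157},{"gripper":1,"dp":[0,0,0.012],"turn":-0.157},{"gripper":1,"dp":[0,0,0],"turn":0}]'
python3 - <<'E'
from h import *
rel(.385,.286,.014)
E
```

```text
time: 16.15
position: [0.3874, 0.2868, 0.0244]
tool_rot: [0.066, 0.998, -0.0, -0.0]
contact_force: [-0.5, -0.7, -0.2]
grip_width: 0.995
grip_force: 0.0
t 16.15 tcp [0.3874 0.2868 0.0244] yaw 172.46 zdn [-0.001 -0.    -1.   ] F [-0.5 -0.7 -0.2] grip 0.995 0.0
dp tool [ 0.0022 -0.0012  0.0104]
```

```bash
python3 -m jog '[{"gripper":1,"dp":[0.0022,-0.001,0.01],"turn":0},{"gripper":0.6,"dp":[0,0,0],"turn":0},{"gripper":0.4,"dp":[0,0,0],"turn":0},{"gripper":0.3,"dp":[0,0,0],"turn":0},{"gripper":0.3,"dp":[0,0,0],"turn":0},{"gripper":0.3,"dp":[0,0,0],"turn":0}]'
python3 -m jog '[{"gripper":1,"dp":[0,0,0],"turn":0},{"gripper":1,"dp":[0,0,0],"turn":0},{"gripper":1,"dp":[0,0,0],"turn":0.157},{"gripper":1,"dp":[0,0,0],"turn":0.157},{"gripper":1,"dp":[0,0,0],"turn":0.157},{"gripper":1,"dp":[0,0,0],"turn":0.157},{"gripper":1,"dp":[0,0,0],"turn":0.157},{"gripper":1,"dp":[0,0,0],"turn":0.157},{"gripper":1,"dp":[0,0,0],"turn":0.157},{"gripper":1,"dp":[0,0,0],"turn":0.157},{"gripper":1,"dp":[0,0,0],"turn":0.157},{"gripper":1,"dp":[0,0,0],"turn":0.157}]'
python3 -m jog '[{"gripper":0.6,"dp":[0,0,0],"turn":0},{"gripper":0.4,"dp":[0,0,0],"turn":0},{"gripper":0.3,"dp":[0,0,0],"turn":0},{"gripper":0.2,"dp":[0,0,0],"turn":0},{"gripper":0.2,"dp":[0,0,0],"turn":0},{"gripper":0.2,"dp":[0,0,0],"turn":0}]'
```

```text
time: 16.9
position: [0.3854, 0.2867, 0.0149]
tool_rot: [0.065, 0.998, 0.0, 0.0]
contact_force: [0.6, 2.7, 0.9]
grip_width: 0.704
grip_force: 30.0
time: 18.4
position: [0.3848, 0.286, 0.0143]
tool_rot: [0.753, 0.658, -0.0, 0.0]
contact_force: [-0.6, 0.3, 0.8]
grip_width: 0.996
grip_force: 0.0
time: 19.15
position: [0.385, 0.2863, 0.0145]
tool_rot: [0.751, 0.66, -0.0, -0.0]
contact_force: [-0.7, 0.0, -0.1]
grip_width: 0.695
grip_force: 30.0
```

```bash
python3 -m jog '[{"gripper":0.2,"dp":[0,0,-0.005],"turn":0},{"gripper":0.2,"dp":[0,0,-0.015],"turn":0},{"gripper":0.2,"dp":[0,0,-0.03],"turn":0},{"gripper":0.2,"dp":[0,0,-0.04],"turn":0},{"gripper":0.2,"dp":[0,0,-0.04],"turn":0},{"gripper":0.2,"dp":[0,0,-0.03],"turn":0},{"gripper":0.2,"dp":[0,0,-0.01],"turn":0},{"gripper":0.2,"dp":[0,0,0],"turn":0}]'
python3 - <<'E'
from h import *
rel(.583,.029)
f=eyes.grab_frame("scene"); u,v=map(int,proj(f,[.385,.286,.19])); print(u,v)
g=f["color"][v-50:v+60,u-70:u+70]; w=eyes.grab_frame("wrist")["color"][150:260,200:340]
cv2.imwrite("pics/l1.png",cv2.resize(np.hstack([g,w]),None,fx=2.8,fy=2.8,interpolation=3)[:,:,::-1])
E
```

```text
time: 20.15
position: [0.3852, 0.2864, 0.185]
tool_rot: [0.751, 0.66, 0.001, 0.0]
contact_force: [-0.1, -0.3, -2.8]
grip_width: 0.694
grip_force: 30.0
t 20.15 tcp [0.3852 0.2864 0.185 ] yaw 82.61 zdn [ 0.001  0.001 -1.   ] F [-0.1 -0.3 -2.8] grip 0.694 30.0
dp tool [-0.2298  0.2292  0.    ]
426 145
```

View pics/l1.png

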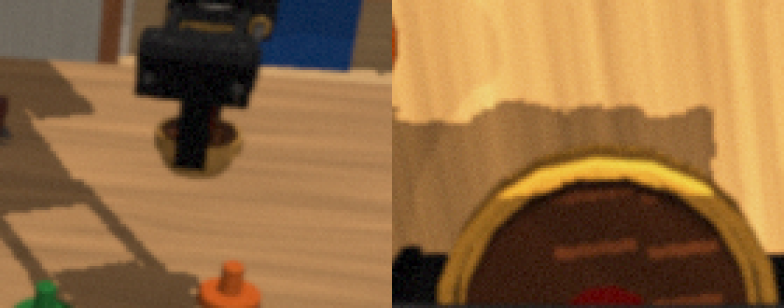

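Lids are held level, outer lid nested (scene part, ~(198,145) of the crop). Carry to the tin.

```bash
python3 -m jog '[{"gripper":0.2,"dp":[-0.01,0.01,0],"turn":0},{"gripper":0.2,"dp":[-0.02,0.02,0],"turn":0},{"gripper":0.2,"dp":[-0.03,0.03,0],"turn":0},{"gripper":0.2,"dp":[-0.035,0.035,0],"turn":0},{"gripper":0.2,"dp":[-0.035,0.035,0],"turn":0},{"gripper":0.2,"dp":[-0.035,0.035,0],"turn":0},{"gripper":0.2,"dp":[-0.03,0.03,0],"turn":0},{"gripper":0.2,"dp":[-0.02,0.02,0],"turn":0},{"gripper":0.2,"dp":[-0.0148,0.0142,0],"turn":0},{"gripper":0.2,"dp":[0,0,0],"turn":0},{"gripper":0.2,"dp":[0,0,0],"turn":0}]'
python3 - <<'E'
from h import *
rel(.583,.029,.105)
E
```

```text
time: 21.62
position: [0.5821, 0.0294, 0.184]
tool_rot: [0.751, 0.66, -0.0, -0.001]
contact_force: [0.6, -0.1, -2.9]
grip_width: 0.694
grip_force: 30.0
t 21.62 tcp [0.5821 0.0294 0.184 ] yaw 82.62 zdn [-0.001  0.001 -1.   ] F [ 0.6 -0.1 -2.9] grip 0.694 30.0
dp tool [-0.0003  0.0009  0.079 ]
```

```bash
python3 -m jog '[{"gripper":0.2,"dp":[-0.0003,0.0008,0.02],"turn":0},{"gripper":0.2,"dp":[0,0,0.025],"turn":0},{"gripper":0.2,"dp":[0,0,0.025],"turn":0},{"gripper":0.2,"dp":[0,0,0.014],"turn":0},{"gripper":0.2,"dp":[0,0,0],"turn":0},{"gripper":0.2,"dp":[0,0,0],"turn":0}]'
python3 - <<'E'
from h import *
rel(.583,.029,.079)
E
```

```text
time: 22.38
position: [0.5842, 0.0286, 0.1014]
tool_rot: [0.751, 0.66, 0.001, 0.001]
contact_force: [1.0, -0.3, -1.9]
grip_width: 0.697
grip_force: 30.0
t 22.38 tcp [0.5842 0.0286 0.1014] yaw 82.63 zdn [ 0.001 -0.    -1.   ] F [ 1.  -0.3 -1.9] grip 0.697 30.0
dp tool [ 0.0002 -0.0013  0.0224]
```

```bash
python3 -m jog '[{"gripper":0.2,"dp":[0.0002,-0.0006,0.004],"turn":0},{"gripper":0.2,"dp":[0,0,0.004],"turn":0},{"gripper":0.2,"dp":[0,0,0.003],"turn":0},{"gripper":0.2,"dp":[0,0,0],"turn":0}]'
python3 -m jog '[{"gripper":0.2,"dp":[0,0,0.003],"turn":0},{"gripper":0.2,"dp":[0,0,0.003],"turn":0},{"gripper":0.2,"dp":[0,0,0.001],"turn":0},{"gripper":0.2,"dp":[0,0,0],"turn":0}]'
```

```text
time: 22.88
position: [0.5827, 0.0288, 0.0892]
tool_rot: [0.751, 0.66, -0.0, -0.0]
contact_force: [-1.2, -0.1, -2.1]
grip_width: 0.697
grip_force: 30.0
time: 23.38
position: [0.5829, 0.0288, 0.0824]
tool_rot: [0.751, 0.66, -0.0, -0.0]
contact_force: [0.5, 0.2, -1.1]
grip_width: 0.696
grip_force: 30.0
```

Entering the mouth freely; the last few millimetres.

```bash
python3 -m jog '[{"gripper":0.2,"dp":[0,0,0.0015],"turn":0},{"gripper":0.2,"dp":[0,0,0.001],"turn":0},{"gripper":0.2,"dp":[0,0,0],"turn":0}]'
python3 -m jog '[{"gripper":0.2,"dp":[0,0,0.001],"turn":0},{"gripper":0.2,"dp":[0,0,0.0005],"turn":0},{"gripper":0.2,"dp":[0,0,0],"turn":0}]'
```

```text
time: 23.75
position: [0.583, 0.0288, 0.08]
tool_rot: [0.751, 0.66, 0.0, 0.0]
contact_force: [-0.2, -0.1, -2.0]
grip_width: 0.697
grip_force: 30.0
time: 24.12
position: [0.5831, 0.0288, 0.0786]
tool_rot: [0.751, 0.66, 0.0, 0.0]
contact_force: [0.8, 0.0, -2.2]
grip_width: 0.696
grip_force: 30.0
```

```bash
python3 -m jog '[{"gripper":0.2,"dp":[0,0,0.0007],"turn":0},{"gripper":0.2,"dp":[0,0,0],"turn":0}]'
python3 -m jog '[{"gripper":0.2,"dp":[0,0,0.0007],"turn":0},{"gripper":0.2,"dp":[0,0,0],"turn":0}]'
```

```text
time: 24.38
position: [0.5832, 0.0288, 0.0785]
tool_rot: [0.751, 0.66, 0.0, 0.0]
contact_force: [-2.2, 0.1, 4.1]
grip_width: 0.696
grip_force: 30.0
time: 24.62
position: [0.5832, 0.0288, 0.0784]
tool_rot: [0.751, 0.66, 0.0, 0.0]
contact_force: [-5.1, 0.2, 9.4]
grip_width: 0.697
grip_force: 30.0
```

```bash
python3 -m jog '[{"gripper":0.5,"dp":[0,0,-0.0007],"turn":0},{"gripper":0.8,"dp":[0,0,0],"turn":0},{"gripper":1,"dp":[0,0,0],"turn":0},{"gripper":1,"dp":[0,0,0],"turn":0},{"gripper":1,"dp":[0,0,-0.015],"turn":0},{"gripper":1,"dp":[0,0,-0.04],"turn":0},{"gripper":1,"dp":[0,0,-0.04],"turn":0},{"gripper":1,"dp":[0,0,-0.03],"turn":0},{"gripper":1,"dp":[0,0,0],"turn":0},{"gripper":1,"dp":[0,0,0],"turn":0}]'
python3 - <<'E'
from h import *
pose()
f=eyes.grab_frame("wrist")
c=f["color"].astype(int); r=(c[...,0]>100)&(c[...,1]<55)&(c[...,2]<70)
n,l,st,ce=cv2.connectedComponentsWithStats(r.astype(np.uint8))
for i in range(1,n):
    if st[i,4]>40: print(st[i],ce[i],at_z(f,*ce[i],.112,True))
for d in spotter.outline_of("wrist","inner_lid"):
    h=maskhull(d["pixels"]); print(d["p"],stats(h),at_z(f,*stats(h),.092,True))
g=eyes.grab_frame("scene"); u,v=map(int,proj(g,[.583,.029,.07])); s=g["color"][v-60:v+50,u-70:u+70]; w=f["color"][150:260,200:340]
cv2.imwrite("pics/l2.png",cv2.resize(np.hstack([s,w]),None,fx=2.8,fy=2.8,interpolation=3)[:,:,::-1])
E
```

```text
time: 25.88
position: [0.5826, 0.0288, 0.2025]
tool_rot: [0.751, 0.66, -0.0, -0.0]
contact_force: [-1.0, -1.1, -1.1]
grip_width: 0.999
grip_force: 0.0
t 25.88 tcp [0.5826 0.0288 0.2025] yaw 82.61 zdn [-0.  0. -1.] F [-1.  -1.1 -1.1] grip 0.999 0.0
[23  4 12 13 88] [29.02272727 10.40909091] [0.36489433 0.26640619 0.112     ]
[31  5 18 24 64] [41.9375   17.890625] [0.38341627 0.24972377 0.112     ]
[262 199  28  36 553] [276.64195298 215.99095841] [0.58205868 0.0273375  0.112     ]
0.62 [277.15875936 207.03600999] [0.58282883 0.03006079 0.092     ]
0.62 [281.32158218  59.68760723] [0.60232578 0.15449193 0.092     ]
```

View pics/l2.png

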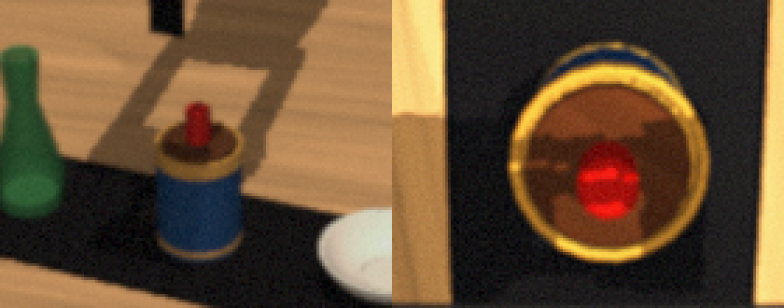

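Inner lid is seated level on the tin (crop ~(200,150)), knob at wrist (277,216), centred. Now the knob.

```bash
python3 -m jog '[{"gripper":-0.25,"dp":[0,0,0.02],"turn":0},{"gripper":-0.25,"dp":[0,0,0.02],"turn":0},{"gripper":-0.25,"dp":[0,0,0],"turn":0},{"gripper":-0.25,"dp":[0,0,0.02],"turn":0},{"gripper":-0.25,"dp":[0,0,0.02],"turn":0},{"gripper":-0.25,"dp":[0,0,0.015],"turn":0},{"gripper":-0.25,"dp":[0,0,0.008],"turn":0},{"gripper":-0.25,"dp":[0,0,0],"turn":0},{"gripper":-0.25,"dp":[0,0,0],"turn":0}]'
python3 - <<'E'
from h import *
rel(.583,.029,.0985)
E
```

```text
time: 27.15
position: [0.5836, 0.0287, 0.1006]
tool_rot: [0.751, 0.66, 0.0, 0.0]
contact_force: [-0.9, -0.4, 1.1]
grip_width: 0.377
grip_force: 0.0
t 27.15 tcp [0.5836 0.0287 0.1006] yaw 82.61 zdn [ 0.001 -0.    -1.   ] F [-0.9 -0.4  1.1] grip 0.377 0.0
dp tool [ 0.0002 -0.0006  0.0021]
```

```bash
python3 -m jog '[{"gripper":-0.3,"dp":[0.0002,-0.0005,0.002],"turn":0},{"gripper":-0.4,"dp":[0,0,0],"turn":0},{"gripper":-0.5,"dp":[0,0,0],"turn":0},{"gripper":-0.56,"dp":[0,0,0],"turn":0},{"gripper":-0.7,"dp":[0,0,0],"turn":0},{"gripper":-0.9,"dp":[0,0,0],"turn":0},{"gripper":-0.9,"dp":[0,0,0],"turn":0}]'
```

```text
time: 28.02
position: [0.5826, 0.029, 0.0979]
tool_rot: [0.751, 0.66, 0.0, 0.0]
contact_force: [0.6, 0.1, 0.6]
grip_width: 0.194
grip_force: 30.0
```

```bash
python3 -m jog '[{"gripper":-0.9,"dp":[0,0,-0.003],"turn":0},{"gripper":-0.9,"dp":[0,0,-0.006],"turn":0},{"gripper":-0.9,"dp":[0,0,-0.01],"turn":0},{"gripper":-0.9,"dp":[0,0,-0.015],"turn":0},{"gripper":-0.9,"dp":[0,0,-0.02],"turn":0},{"gripper":-0.9,"dp":[0,0,-0.025],"turn":0},{"gripper":-0.9,"dp":[0,0,-0.025],"turn":0},{"gripper":-0.9,"dp":[0,0,-0.025],"turn":0},{"gripper":-0.9,"dp":[0,0,-0.015],"turn":0},{"gripper":-0.9,"dp":[0,0,-0.006],"turn":0},{"gripper":-0.9,"dp":[0,0,0],"turn":0},{"gripper":-0.9,"dp":[0,0,0],"turn":0}]'
python3 - <<'E'
from h import *
rel(.583,.029)
g=eyes.grab_frame("scene"); u,v=map(int,proj(g,[.583,.029,.13])); s=g["color"][v-90:v+90,u-110:u+110]
cv2.imwrite("pics/l3.png",cv2.resize(s,None,fx=3,fy=3,interpolation=3)[:,:,::-1])
E
```

```text
time: 29.52
position: [0.5819, 0.0291, 0.2466]
tool_rot: [0.751, 0.66, -0.001, -0.001]
contact_force: [0.1, 0.3, -0.2]
grip_width: 0.202
grip_force: 30.0
t 29.52 tcp [0.5819 0.0291 0.2466] yaw 82.61 zdn [-0.002  0.    -1.   ] F [ 0.1  0.3 -0.2] grip 0.202 30.0
dp tool [0.     0.0011 0.    ]
```

View pics/l3.png

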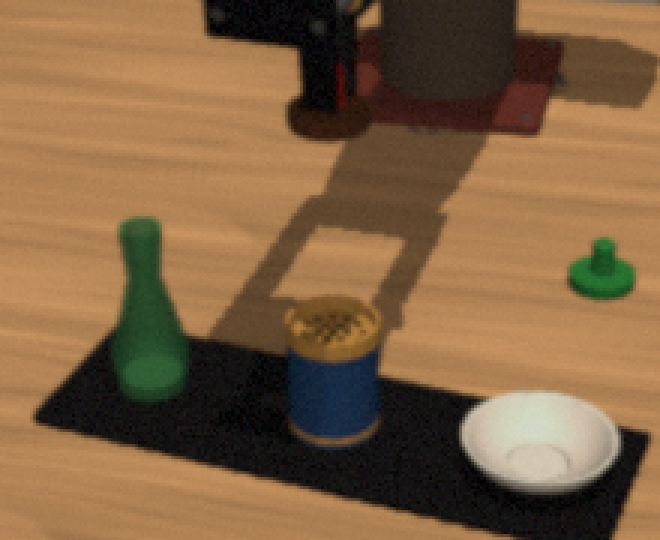

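The outer lid is held level (crop (328,118)) above the tin, and the perforated inner lid is seated (crop (333,325)).

```bash
python3 -c "
from cell import ctrl
print(ctrl.sign_off())"
```

```text
the job is handed in; nothing more can be done
None
```

The job is handed in at about 29.5 s: the tin stands midway on the tray with the inner lid fully home, and the gripper holds the outer lid level about 15 cm above it.

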